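# Open the drill hood to its working mark and start the drill

### The arm

A 7-joint arm with a two-finger parallel gripper is mounted at the origin on the work surface. World frame = base frame: x ahead of the robot, y to its left, z up, the work surface at z = 0. Lengths are in m, angles in rad, forces in N, time in s.
With the tool pointing down it reaches from about 0.425 to 0.925 m from the base axis. Payload 6.8 kg.
Tool frame: the origin (TCP) lies on the centre line of the jaws, within the pads' length; the fingertips stand 14 mm ahead of it and the grasp point (between the pads) lies 5 mm behind it (bot.finger_overhang is the distance from the TCP to the fingertips, in m); z points along the fingers, y is the line along which they close (so a half turn about z gives the same grasp; the last joint's range is limited). The gripper opens to 85 mm and grips with 20 to 120 N. Pads are 22 mm wide; open, the fingers measure 114 mm over their backs; the gripper's body (76 mm by 85 mm) begins 54 mm behind the grasp point. The pads swing forward as they close: fully open they stand 13 mm farther back than shut.
Start: joints at [-1.317, 0.477, 0.022, 1.555, -0.011, 1.109, -0.083], TCP at [0.239, 0.631, 0.245] pointing down, gripper open.
Joint ranges: [-2.96, 2.96], [-0.34, 2.1], [-1.41, 1.46], [0.24, 2.44], [-1.37, 4.51], [0.17, 1.92], [-2.96, 2.96]. Speed limits (rad/s): [2.39, 2.39, 3.14, 3.14, 3.14, 3.14, 3.14].

### API

Orientations are given as a unit quaternion [w, x, y, z].
In Python, from station import bot gives the robot as it stands.
- The arm moves only by the shell command python3 -m inch 'ROWS' [OPENING] [FORCE]. ROWS is JSON, a list of rows, each a list of 4 numbers: the shift along the tool's x, y, z in m, then the turn about the tool's z in degrees. A call has 1 to 12 rows; each row shifts and turns the commanded pose from where the row before left it, along the tool's axes as they then stand; what a row does not reach is not made up. A row lasts 1/10 s, in which the tool goes at most 50 mm and 8.59 degrees, less where a joint would pass 70% of its speed; a pose out of reach is approached as far as the arm can. A call is refused whole if a number of a shift passes 0.05 or a number of a turn 8.59, either way. A call with a gripper value outside its range is refused whole. OPENING is the finger opening in m, from 0 to 0.0854, set as the call begins (- or left out, the last holds). The fingers move at their own pace and stop on an object; FORCE is the grip in N (left out, the last holds). Time passes only in rows, so rows that do not move let the fingers close. It gives the time, the measured TCP pose, the force, the opening and the grip force at its end, in the units of the state.
- bot.get_obs(): the state, without advancing time (a new reading comes with each control period).
- bot.read_camera(name): name is "scene" or "side" or "wrist"; returns a dict with "color" (480x640x3 uint8, red, green, blue), "mtx" (3x3 intrinsics, pixels), "dist_coeffs" ([k1, k2, p1, p2, k3] as OpenCV has them; the pictures are not rectified), "world_from_camera" (4x4, takes a point from camera to world coordinates); the wrist camera has in their place "hand_eye" (4x4, takes a point from camera to tool coordinates, whose origin is the TCP and whose axes are the flange's). Camera axes: x right, y up, looking along -z (the intrinsics and any distortion apply to the point x, -y, -z); pixel columns grow to the right and rows downward; lengths in m; the calibration is good to about 2 mm. A picture is of the moment at which its call begins: read the wrist's pose just before it. There is no depth.
- bot.hand_in(): hands the job in; it is judged then, once.
The state is a dict: "t": time; "q": joint angles; "joint_vel": joint speeds; "joint_torque": joint torques, N m; "eef_pos": TCP position; "tool_rot": TCP orientation; "contact_force": force on the tool from outside, world axes, zero at the start; "torque": the same for the moment, N m; "gripper_width": opening from 0.0 (shut) to 1.0 (fully open); "grasp_force": force on a finger pad.
Only numpy, scipy, OpenCV 4.12 (cv2) and the standard library are available. Lean on these libraries where they do the work, as an engineer would, in place of code of your own. Each camera call takes 0.05 s, during which the arm holds its last target. There are 200 camera calls.

### The job

With fingertips only, push the drill hood's counterweighted sliding window up from beneath its lip until the lip is level with the brass pointer on the window's left channel, and leave it standing there. Then start the drill by pressing down the raised end of the rocker on its switch box. Do not pinch the lip, and leave the pointer and the loose things on the bench where they are.

Things in the scene. Friction and masses are not known exactly. Their poses are not given: they have to be found in the camera images.
- hood: Fixed clear dust hood over a small bench drill: 320 mm wide, 290 deep, 496 high with a grey plinth 90 mm high. Origin on the bench below the middle of its front edge; x into the hood, y to its left, z up. Its front faces the robot and leans back 15 degrees from the plinth's top edge up.
- sash (a joint): How far the hood's sliding window (sash, 262 x 196 mm, steel edged, clear) stands open, m: 0 shut, grows as it slides up the leaning front, 0.19 fully up. It hangs on cords with a round steel weight on each side of the hood: nearly balanced, takes 2 to 6 N to move and stays where it is left.
- lip_front (a point): Middle of the front lower edge of the sash's lip, moving with the sash. The lip is a ledge 230 mm wide and 8 mm thick along the sash's bottom edge that sticks out 37 mm towards the robot, square to the sash, with nothing under it. Axes: z up along the slope (the way the sash slides), y along the lip to its left end, x square to the sash, into the hood.
- lip_end (a point): Point at the left (+y of the hood) end of the lip, 115 mm from its middle, half way through its 8 mm thickness; moves with the sash. This point is to be level with the pointer. The lip's lower half is a black rubber finger strip, its upper half an aluminium ledge. Same axes as lip_front.
- mark_tip (a point): Tip of the brass pointer clamped on the left channel of the hood's front: block 30 x 24 mm with a round thumb screw, its stepped tip pointing at the lip's end, 4 mm beyond it sideways, so the lip passes without touching. Same axes as lip_front: the lip is level when lip_end has z = 0 in this frame.
- switchbox: Fixed grey box 90 x 110 x 50 mm (x, y, z) standing on the bench to the left or right of the hood's front. On top, the rocker and, 54 mm from it towards -y, a round black speed knob 30 mm across and 14 mm high. Origin under the box's centre.
- rocker (a joint): Drill's rocker switch, rad: 0 off (its +x end raised), 0.40 on (that end pressed flat). Stays where it is left; about 3 N at rocker_press turns it.
- rocker_press (a point): On the top face of the rocker's raised end, 11 mm from its pivot, moving with it; about 60 mm above the bench when off, 4.3 mm lower when on. The rocker, red, 30 x 20 mm, sits on top of the switch box. Axes when off: z up, x level from the pivot towards this end, y level.
- bit_rack: Loose dark wood block 45 x 120 x 34 mm with ten carbide bits standing 34 mm above it, on the side of the hood where the switch box is not. Origin under its centre.
- die_a: Loose cream bone die, 20 mm cube. Origin under its centre.
- die_b: Loose cream bone die, 20 mm cube. Origin under its centre.
- die_c: Loose cream bone die, 20 mm cube. Origin under its centre.
- checker: Loose teak backgammon checker, 38 mm across, 10 mm high. Origin under its centre.
- square: Loose polished flat steel square, legs 90 mm (along its y) and 60 mm, 20 mm wide, 5 mm thick. Origin under the middle of the long leg.
Mind the look-alikes: they are no part of the job. Leave any green look-alike of the switchbox alone.

How it is judged:
By the outcome, as a careful person would: the job done as asked, in the order asked, and still so for the second after the job is handed in, with the robot touching nothing.
It also fails if it takes over 43 s, if anything falls off the work surface, if the arm or the gripper's body presses on something with over 40 N, if the wrist force passes 120 N, or if a joint passes its speed limit or range.

## Working session

There is one attempt and no reset: what is moved stays moved. The work goes in short steps, Python scripts to look and compute and a shell command to move; the robot and the scene stay as the last step left them, time stands still between calls to the robot, and variables do not carry over. Pictures are saved under pics/ and viewed, at most 10 in all, crops included, and the job is handed in when it is done.

```bash
mkdir -p pics; ls
python3 - <<'E'
from station import bot
import cv2,pickle
d={}
for n in("scene","side","wrist"):
    c=bot.read_camera(n);d[n]=c
    cv2.imwrite(f"pics/{n}0.png",c["color"][...,::-1])
pickle.dump(d,open("c0.pkl","wb"))
for n in d: print(n,{k:(v.round(3).tolist() if hasattr(v,'round') else v) for k,v in d[n].items() if k!="color"})
print(bot.get_obs(),bot.finger_overhang)
E
```

```text
pics
scene {'mtx': [[466.721, 0.0, 317.014], [0.0, 466.721, 251.432], [0.0, 0.0, 1.0]], 'dist_coeffs': [-0.04, 0.0, 0.0, 0.0, 0.0], 'world_from_camera': [[-0.987, 0.108, -0.122, 0.366], [-0.162, -0.713, 0.682, 0.983], [-0.013, 0.692, 0.722, 1.081], [0.0, 0.0, 0.0, 1.0]]}
side {'mtx': [[536.572, 0.0, 328.065], [0.0, 536.572, 242.139], [0.0, 0.0, 1.0]], 'dist_coeffs': [0.05, 0.0, 0.0, 0.0, 0.0], 'world_from_camera': [[0.999, 0.029, -0.034, 0.487], [-0.045, 0.577, -0.815, -0.908], [-0.004, 0.816, 0.578, 0.836], [0.0, 0.0, 0.0, 1.0]]}
wrist {'mtx': [[344.657, 0.0, 320.164], [0.0, 344.657, 244.03], [0.0, 0.0, 1.0]], 'dist_coeffs': [0.009, 0.0, 0.0, 0.0, 0.0], 'hand_eye': [[-0.0, 0.951, 0.31, 0.08], [1.0, 0.0, 0.001, -0.0], [0.001, 0.31, -0.951, -0.128], [0.0, 0.0, 0.0, 1.0]]}
{'t': 0.15, 'q': array([-1.31710446,  0.47762104,  0.02234898,  1.55619137, -0.01149901,
        1.10933165, -0.08309933]), 'joint_vel': array([ 0.00033138, -0.00346853,  0.00028914, -0.00437098, -0.00044011,
        0.00058139,  0.00027449]), 'joint_torque': array([ 3.62172606e-03, -5.96928477e+01,  1.61079928e+00, -2.81492579e+01,
        1.27953541e-02,  6.52295596e-03,  1.55595848e-05]), 'eef_pos': array([0.23876875, 0.63089554, 0.24455577]), 'tool_rot': array([-7.76588661e-05,  1.79902466e-01,  9.83684195e-01, -7.07362358e-04]), 'contact_force': array([ 0.55297132, -0.01819514, -0.10788208]), 'torque': array([ 0.03381724,  0.01930983, -0.0501068 ]), 'grasp_force': 0.0, 'gripper_width': 1.001179037117392} 0.014
```

View pics/scene0.png

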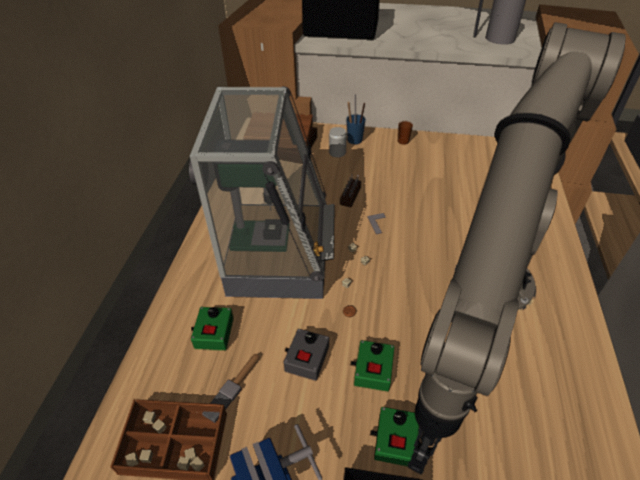

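View pics/side0.png

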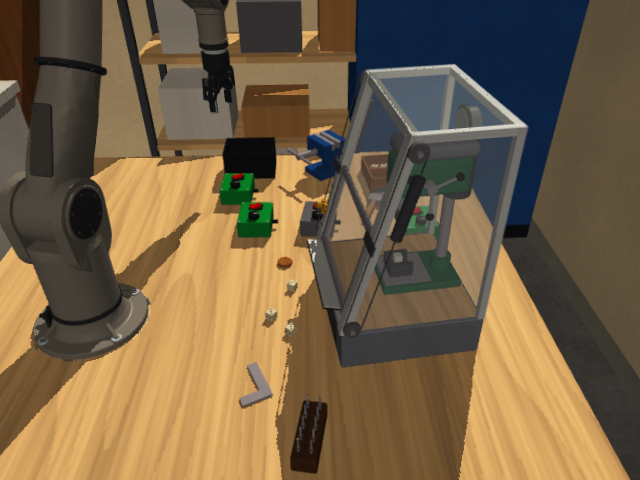

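Scene: hood centred near (265,200), sash lip near (325,235), brass pointer ~(318,250), grey switchbox (307,353). Side: hood at (420,220), switchbox (318,218), lip (325,280). I'll take close crops.

```bash
cat > h.py <<'E'
import numpy as np,cv2,pickle
F=np.diag([1.,-1,-1])
def proj(c,P):
    T=np.linalg.inv(c["world_from_camera"]);P=np.atleast_2d(P)
    p=(P@T[:3,:3].T+T[:3,3])@F
    return cv2.projectPoints(p,np.zeros(3),np.zeros(3),c["mtx"],np.array(c["dist_coeffs"],float))[0].reshape(-1,2)
def ray(c,uv):
    n=cv2.undistortPoints(np.array([[uv]],float),c["mtx"],np.array(c["dist_coeffs"],float)).ravel()
    W=c["world_from_camera"];d=W[:3,:3]@(F@[n[0],n[1],1]);return W[:3,3],d/np.linalg.norm(d)
def atz(c,uv,z):
    o,d=ray(c,uv);return o+d*(z-o[2])/d[2]
def tri(cs,uvs):
    A=0;b=0
    for c,u in zip(cs,uvs):
        o,d=ray(c,u);M=np.eye(3)-np.outer(d,d);A=A+M;b=b+M@o
    return np.linalg.solve(A,b)
E
python3 - <<'E'
import pickle,cv2
d=pickle.load(open("c0.pkl","rb"))
a=d["scene"]["color"][190:310,200:360];cv2.imwrite("pics/a.png",cv2.resize(a,(800,600),interpolation=cv2.INTER_CUBIC)[...,::-1])
a=d["side"]["color"][175:370,290:490];cv2.imwrite("pics/b.png",cv2.resize(a,(600,585),interpolation=cv2.INTER_CUBIC)[...,::-1])
E
```

```text
(no output)
```

View pics/a.png

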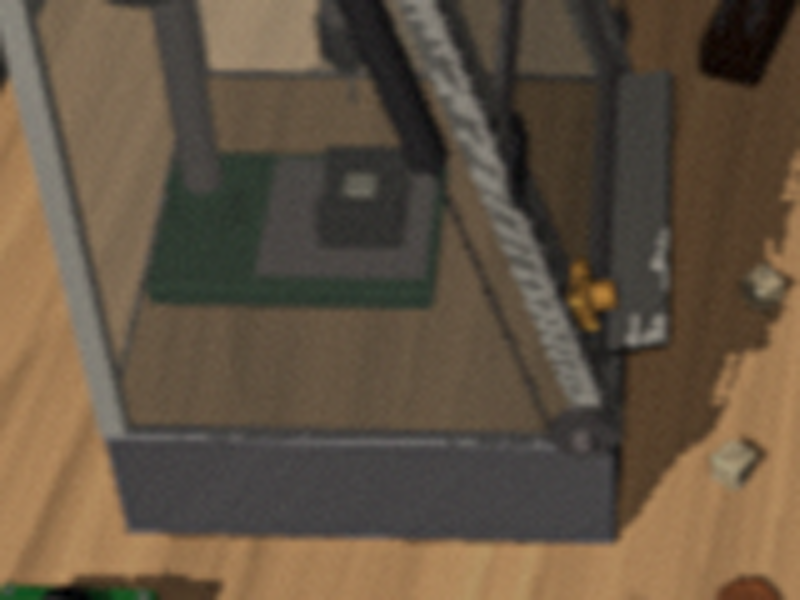

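View pics/b.png

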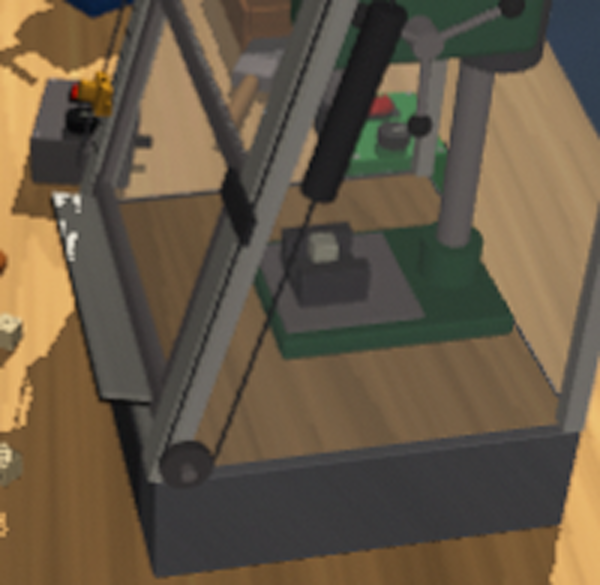

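Scene crop: plinth bottom front-left corner (616,540), lip's left front corner (668,342), right (672,72), pointer tip ~(581,263). Side crop: plinth front-right bottom (157,577), lip front ends (52,196) and (103,398).

Run:
```python
from h import *
from scipy.optimize import least_squares
d=pickle.load(open("c0.pkl","rb"));S,D=d["scene"],d["side"]
s=lambda u,v:(200+u/5,190+v/5)
e=lambda u,v:(290+u/3,175+v/3)
obs=[(S,(0,.16,0),s(616,540)),(S,(.29,.16,0),s(130,530)),(D,(0,-.16,0),e(157,577)),(D,(.29,-.16,0),e(557,525)),(D,(0,-.16,.09),e(152,480)),(D,(.29,-.16,.09),e(578,432)),(S,(.29,.16,.09),s(112,437))]
def W(p,q):
    c,n=np.cos(p[2]),np.sin(p[2]);return np.array([p[0]+c*q[0]-n*q[1],p[1]+n*q[0]+c*q[1],q[2]])
f=lambda p:np.concatenate([proj(c,W(p,q))[0]-u for c,q,u in obs])
r=least_squares(f,[.6,.1,0]);p=r.x;print("hood",p,f(p).round(1))
c,n=np.cos(p[2]),np.sin(p[2]);R=np.array([[c,-n,0],[n,c,0],[0,0,1]])
t=np.radians(15);B=np.array([[np.cos(t),0,-np.sin(t)],[0,1,0],[np.sin(t),0,np.cos(t)]])
def slope(X): # coords (normal in, y, along slope) from plinth top edge
    h=R.T@(X-[p[0],p[1],0]);return h,B@(h-[0,0,.09])
for nm,a,b in [("lipL",s(668,342),e(52,196)),("lipR",s(672,72),e(103,398))]:
    X=tri([S,D],[a,b]);print(nm,X,*slope(X))
X=tri([S,D],[s(581,263),e(92,122)]);print("tip",X,*slope(X))
# switchbox top corners approx via rocker centre
for nm,u,v in [("rocker",(304,356),(319,204)),("knob",(309,338),(316.5,214))]:
    print(nm,tri([S,D],[u,v]),atz(S,u,.056))
for nm,v in [("dA",(292,286)),("dB",(270.5,316)),("dC",(291,328)),("chk",(284.5,262))]: print(nm,atz(D,v,.01))
pickle.dump((p,R,B),open("hood.pkl","wb"))
```

```text
hood [ 0.51942251 -0.01250248  0.13487876] [ 0.6  0.3 -0.5  0.9 -2.2  1.2  0.6 -0.6 -0.1  1.5  0.5 -1.3 -1.9 -0.4]
lipL [0.47919163 0.10094574 0.12715555] [-0.02461008  0.1178277   0.12715555] [-0.03338808  0.1178277   0.02951995]
lipR [ 0.50895225 -0.12883815  0.12699979] [-0.02601884 -0.11387112  0.12699979] [-0.03470852 -0.11387112  0.02900488]
tip [0.51852493 0.10839023 0.1895425 ] [0.01536704 0.11991542 0.1895425 ] [-0.01092007  0.11991542  0.10012795]
rocker [0.51413122 0.37778254 0.05564826] [0.51218637 0.37802852 0.056     ]
knob [0.50822167 0.32426397 0.05705942] [0.50904808 0.32357094 0.056     ]
dA [0.44158942 0.08033091 0.01      ]
dB [ 0.39480723 -0.02103076  0.01      ]
dC [ 0.44089092 -0.06110829  0.01      ]
chk [0.42166988 0.17567539 0.01      ]
```

Run:
```python
import pickle,cv2,numpy as np
d=pickle.load(open("c0.pkl","rb"))
a=cv2.resize(d["scene"]["color"][315:390,270:370],(800,600),interpolation=cv2.INTER_CUBIC)
b=cv2.resize(d["side"]["color"][180:250,290:345],(471,600),interpolation=cv2.INTER_CUBIC)
cv2.imwrite("pics/c.png",cv2.resize(np.hstack([a,b]),(800,378))[...,::-1])
print((800+471)/800)
```

```text
1.58875
```

View pics/c.png

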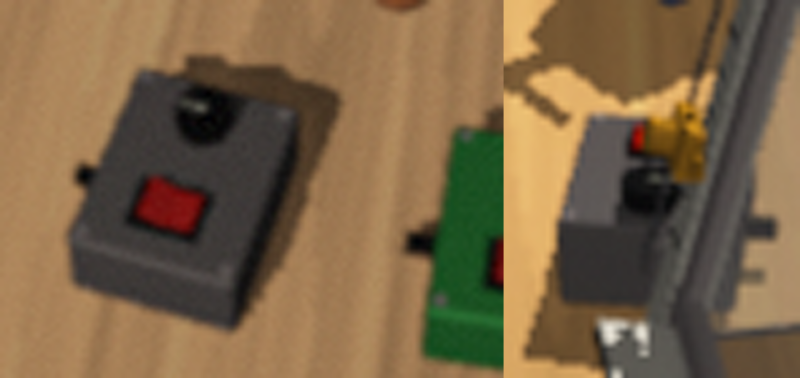

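Switchbox left of hood, rocker ~(0.514,0.378), knob ~(0.508,0.324), knob nearer the hood. Tool can only point straight down, so I'll press closed fingertips, tip just under the lip's lower edge, against that edge and move along the slope. First a wrist close-up of the pointer.

```bash
python3 -m inch '[[0,0,0,-7.1],[0,0,0,-7.1],[0,0,0,-7.1],[0,0,0,-7.1]]' 0 && python3 -m inch '[[-0.0115,-0.049,0.004,0],[-0.0115,-0.049,0.004,0],[-0.0115,-0.049,0.004,0],[-0.0115,-0.049,0.004,0],[-0.0115,-0.049,0.004,0],[-0.0115,-0.049,0.004,0],[-0.0115,-0.049,0.004,0],[-0.0115,-0.049,0.004,0],[-0.0115,-0.049,0.004,0],[-0.0115,-0.049,0.004,0],[-0.0115,-0.049,0.004,0],[0,0,0,0]]'
cat >> h.py <<'E'
def wrist(name):
    from station import bot
    from scipy.spatial.transform import Rotation as Ro
    o=bot.get_obs();c=bot.read_camera("wrist")
    T=np.eye(4);T[:3,:3]=Ro.from_quat(o["tool_rot"],scalar_first=True).as_matrix();T[:3,3]=o["eef_pos"]
    c["world_from_camera"]=T@c["hand_eye"]
    pickle.dump(c,open(name+".pkl","wb"));cv2.imwrite(f"pics/{name}.png",c["color"][...,::-1]);return c,T
E
python3 - <<'E'
from h import *
c,T=wrist("w1");print(T.round(4));print(proj(c,[[.5185,.108,.19],[.479,.101,.127]]))
E
```

```text
t: 0.55
eef_pos: [0.2388, 0.6311, 0.2449]
tool_rot: [-0.0, -0.069, 0.998, -0.0]
contact_force: [0.2, -0.3, -0.1]
gripper_width: 0.328
grasp_force: 0.0
t: 1.75
eef_pos: [0.4356, 0.1122, 0.2014]
tool_rot: [-0.0, -0.062, 0.998, -0.001]
contact_force: [0.1, -0.3, -0.1]
gripper_width: 0.003
grasp_force: 0.0
[[-9.924e-01 -1.230e-01 -2.000e-04  4.356e-01]
 [-1.230e-01  9.924e-01 -2.500e-03  1.122e-01]
 [ 5.000e-04 -2.500e-03 -1.000e+00  2.014e-01]
 [ 0.000e+00  0.000e+00  0.000e+00  1.000e+00]]
[[293.3323342  452.9296103 ]
 [296.0874996  323.11915369]]
```

View pics/w1.png

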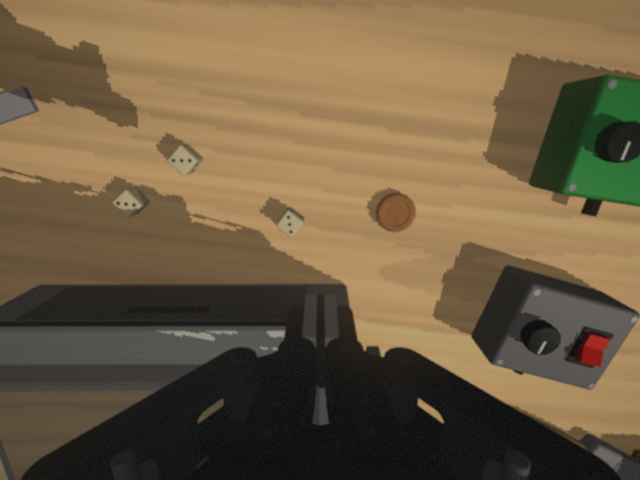

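Wrist view: image bottom faces the hood, lip top-front edge at row ~323, fingers hide the pointer. Switchbox: rocker (593,349), knob (540,337). Shift sideways to see the pointer beside the gripper.

```bash
python3 -m inch '[[0.003,-0.041,-0.005,0],[0.003,-0.041,-0.005,0],[0.003,-0.041,-0.005,0],[0.003,-0.041,-0.005,0],[0,0,0,0]]'
python3 - <<'E'
from h import *
c,T=wrist("w2");print(T[:3,3].round(4));print(proj(c,[[.5185,.108,.19],[.479,.101,.127]]))
cv2.imwrite("pics/w2c.png",cv2.resize(c["color"][300:480,440:640],(800,600*1),interpolation=cv2.INTER_CUBIC)[...,::-1])
E
```

```text
t: 2.3
eef_pos: [0.4446, -0.0491, 0.2225]
tool_rot: [0.001, -0.064, 0.998, -0.001]
contact_force: [1.1, 0.6, -0.2]
gripper_width: -0.001
grasp_force: 0.0
[ 0.4446 -0.0491  0.2225]
[[567.05870634 437.22899942]
 [517.61793249 321.82989866]]
```

View pics/w2c.png

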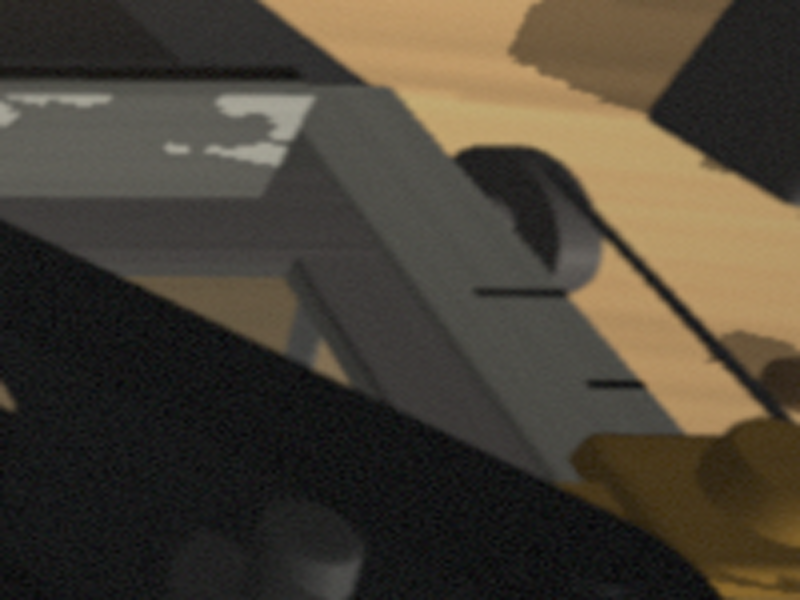

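Lip's left end top-front corner at crop (315,95); brass block starts at crop (560,485) with its tip partly hidden by the gripper. Good enough; go down and approach the lip edge.

```bash
python3 -m inch '[[0,0,0.033,0],[0,0,0.033,0],[0,0,0.033,0],[-0.015,0,0,0],[-0.015,0,0,0],[-0.004,0,0,0],[0,0,0,0]]'; python3 -m inch '[[-0.002,0,0,0],[-0.002,0,0,0],[0,0,0,0]]';python3 -m inch '[[-0.002,0,0,0],[0,0,0,0]]'
```

```text
t: 3.05
eef_pos: [0.4783, -0.0388, 0.1225]
tool_rot: [-0.0, -0.068, 0.998, 0.0]
contact_force: [-0.0, -0.9, 0.4]
gripper_width: -0.001
grasp_force: 0.0
t: 3.35
eef_pos: [0.4819, -0.0399, 0.1229]
tool_rot: [0.0, -0.067, 0.998, 0.0]
contact_force: [-0.3, -0.7, 0.5]
gripper_width: -0.0
grasp_force: 0.0
t: 3.55
eef_pos: [0.4841, -0.0398, 0.1229]
tool_rot: [0.0, -0.067, 0.998, 0.0]
contact_force: [-0.3, 0.2, -1.4]
gripper_width: -0.003
grasp_force: 0.0
```

```bash
python3 -m inch '[[-0.002,0,0,0],[0,0,0,0]]'; python3 -m inch '[[-0.002,0,0,0],[0,0,0,0]]';python3 -m inch '[[-0.002,0,0,0],[0,0,0,0]]'
```

```text
t: 3.75
eef_pos: [0.4855, -0.0396, 0.1226]
tool_rot: [-0.001, -0.067, 0.998, 0.0]
contact_force: [-2.2, -0.6, 1.4]
gripper_width: 0.0
grasp_force: 0.9
t: 3.95
eef_pos: [0.4856, -0.0396, 0.1222]
tool_rot: [-0.002, -0.067, 0.998, 0.0]
contact_force: [-6.9, -0.8, 5.2]
gripper_width: -0.0
grasp_force: 3.5
t: 4.15
eef_pos: [0.4856, -0.0396, 0.1216]
tool_rot: [-0.005, -0.066, 0.998, 0.0]
contact_force: [-10.8, -1.4, 6.5]
gripper_width: -0.003
grasp_force: 5.6
```

```bash
python3 -m inch '[[-0.0013,0,-0.005,0],[-0.0013,0,-0.005,0],[-0.0013,0,-0.005,0],[-0.0013,0,-0.005,0],[0,0,0,0]]'
python3 - <<'E'
from h import *
c,T=wrist("w3")
cv2.imwrite("pics/w3c.png",cv2.resize(c["color"][240:480,320:640],(800,600),interpolation=cv2.INTER_CUBIC)[...,::-1])
E
```

```text
t: 4.65
eef_pos: [0.491, -0.0389, 0.1419]
tool_rot: [-0.004, -0.066, 0.998, 0.0]
contact_force: [-12.0, -1.5, 5.3]
gripper_width: 0.003
grasp_force: 5.7
```

View pics/w3c.png

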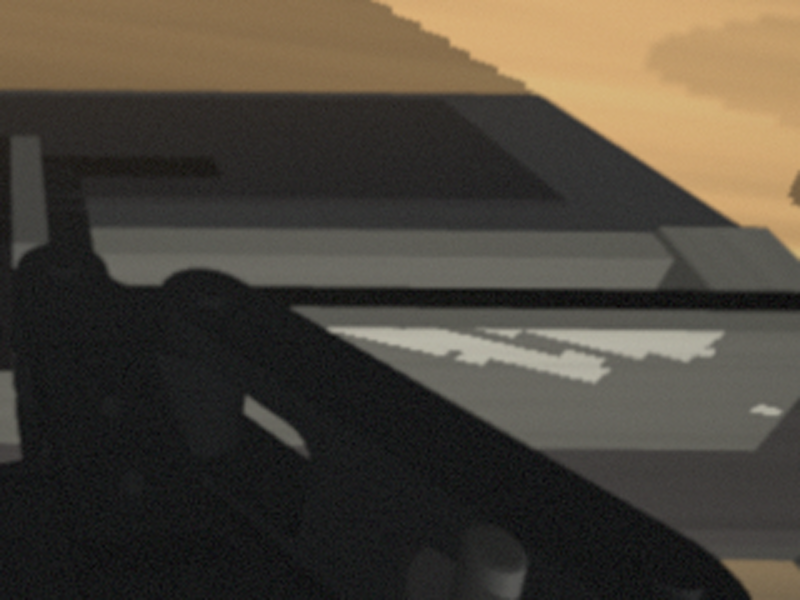

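Lip has risen (channel foot now shows beneath it), rubber strip at crop rows 290–308. Method works; continue.

```bash
python3 -m inch '[[-0.0013,0,-0.005,0],[-0.0013,0,-0.005,0],[-0.0013,0,-0.005,0],[-0.0013,0,-0.005,0],[-0.0013,0,-0.005,0],[-0.0013,0,-0.005,0],[-0.0013,0,-0.005,0],[-0.0013,0,-0.005,0],[0,0,0,0]]'
cat >> h.py <<'E'
p,R,B=pickle.load(open("hood.pkl","rb"))
def onplane(c,uv,n):  # slope-frame (n,y,a) where ray meets plane normal coord n
    o,d=ray(c,uv);o=B@(R.T@(o-[p[0],p[1],0])-[0,0,.09]);d=B@(R.T@d)
    return o+d*(n-o[0])/d[0]
E
python3 - <<'E'
from h import *
from station import bot
c3=pickle.load(open("w3.pkl","rb"));c4,T=wrist("w4");c2=pickle.load(open("w2.pkl","rb"))
for c,u,r0,r1 in((c2,490,316,335),(c3,600,350,370),(c4,600,340,380)):
    print(np.median(c["color"][r0:r1,u-8:u+8].mean(2),axis=1).astype(int).tolist())
print("w3 boundary",onplane(c3,(600,363.2),-.0345))
S=pickle.load(open("c0.pkl","rb"))["scene"]
o,d=ray(S,(316.2,242.4));h0=R.T@(o-[p[0],p[1],0]);hd=R.T@d
print("tip scene", B@(h0+hd*(.119-h0[1])/hd[1]-[0,0,.09]))
E
```

```text
t: 5.6
eef_pos: [0.5016, -0.0376, 0.1819]
tool_rot: [-0.004, -0.066, 0.998, 0.0]
contact_force: [-11.4, -1.5, 6.4]
gripper_width: 0.001
grasp_force: 5.7
[47, 47, 46, 41, 30, 23, 24, 32, 57, 76, 79, 81, 85, 91, 92, 93, 93, 92, 91]
[70, 66, 63, 63, 60, 53, 35, 24, 19, 19, 20, 18, 19, 37, 67, 81, 84, 84, 84, 83]
[83, 82, 82, 83, 82, 80, 81, 80, 77, 72, 69, 63, 62, 61, 60, 52, 37, 23, 17, 17, 19, 19, 19, 35, 61, 79, 83, 83, 83, 83, 82, 92, 125, 154, 165, 168, 169, 170, 170, 169]
w3 boundary [-0.0345      0.09312688  0.05173974]
tip scene [-0.00602278  0.119       0.10241644]
```

Run:
```python
from h import *
for n,u,v in(("w2",490,323.8),("w3",600,363.3),("w4",600,363.6)):
    print(n,onplane(pickle.load(open(n+".pkl","rb")),(u,v),-.0345).round(4))
c=pickle.load(open("w4.pkl","rb"));W=c["world_from_camera"].copy()
Rt=W[:3,:3]@c["hand_eye"][:3,:3].T
for dx in(.03,.045,.06):
  for dy in(0,-.02,-.04):
    for dz in(-.04,-.06,-.08):
        c["world_from_camera"]=W.copy();c["world_from_camera"][:3,3]+=Rt@[dx,dy,dz]
        print(dx,dy,dz,proj(c,[[.5185,.108,.19],[.505,.108,.19]]).round().tolist())
```

```text
w2 [-0.0345  0.0964  0.0321]
w3 [-0.0345  0.0931  0.0518]
w4 [-0.0345  0.0929  0.0934]
0.03 0 -0.04 [[571.0, 401.0], [579.0, 381.0]]
0.03 0 -0.06 [[548.0, 377.0], [555.0, 358.0]]
0.03 0 -0.08 [[530.0, 357.0], [536.0, 340.0]]
0.03 -0.02 -0.04 [[606.0, 401.0], [615.0, 381.0]]
0.03 -0.02 -0.06 [[581.0, 377.0], [589.0, 359.0]]
0.03 -0.02 -0.08 [[559.0, 357.0], [566.0, 340.0]]
0.03 -0.04 -0.04 [[642.0, 401.0], [652.0, 381.0]]
0.03 -0.04 -0.06 [[613.0, 377.0], [622.0, 359.0]]
0.03 -0.04 -0.08 [[589.0, 357.0], [597.0, 340.0]]
0.045 0 -0.04 [[565.0, 422.0], [573.0, 403.0]]
0.045 0 -0.06 [[544.0, 396.0], [550.0, 379.0]]
0.045 0 -0.08 [[526.0, 375.0], [532.0, 359.0]]
0.045 -0.02 -0.04 [[600.0, 422.0], [609.0, 403.0]]
0.045 -0.02 -0.06 [[575.0, 397.0], [583.0, 379.0]]
0.045 -0.02 -0.08 [[555.0, 375.0], [561.0, 359.0]]
0.045 -0.04 -0.04 [[635.0, 422.0], [644.0, 403.0]]
0.045 -0.04 -0.06 [[607.0, 397.0], [615.0, 379.0]]
0.045 -0.04 -0.08 [[584.0, 376.0], [591.0, 359.0]]
0.06 0 -0.04 [[559.0, 442.0], [567.0, 424.0]]
0.06 0 -0.06 [[539.0, 415.0], [546.0, 398.0]]
0.06 0 -0.08 [[522.0, 393.0], [528.0, 377.0]]
0.06 -0.02 -0.04 [[594.0, 442.0], [602.0, 424.0]]
0.06 -0.02 -0.06 [[570.0, 415.0], [577.0, 399.0]]
0.06 -0.02 -0.08 [[550.0, 393.0], [557.0, 377.0]]
0.06 -0.04 -0.04 [[628.0, 442.0], [637.0, 424.0]]
0.06 -0.04 -0.06 [[601.0, 416.0], [609.0, 399.0]]
0.06 -0.04 -0.08 [[579.0, 393.0], [586.0, 377.0]]
```

```bash
python3 -m inch '[[0.03,0,0,0],[0,-0.03,-0.025,0],[0,0,-0.025,0],[0,0,0,0],[0,0,0,0]]'
python3 - <<'E'
from h import *
c,T=wrist("w5")
cv2.imwrite("pics/w5c.png",cv2.resize(c["color"][310:430,480:640],(800,600),interpolation=cv2.INTER_CUBIC)[...,::-1])
E
```

```text
t: 6.15
eef_pos: [0.4801, -0.0704, 0.2331]
tool_rot: [0.001, -0.067, 0.998, 0.0]
contact_force: [-0.5, 0.1, -0.7]
gripper_width: 0.004
grasp_force: 0.0
```

View pics/w5c.png

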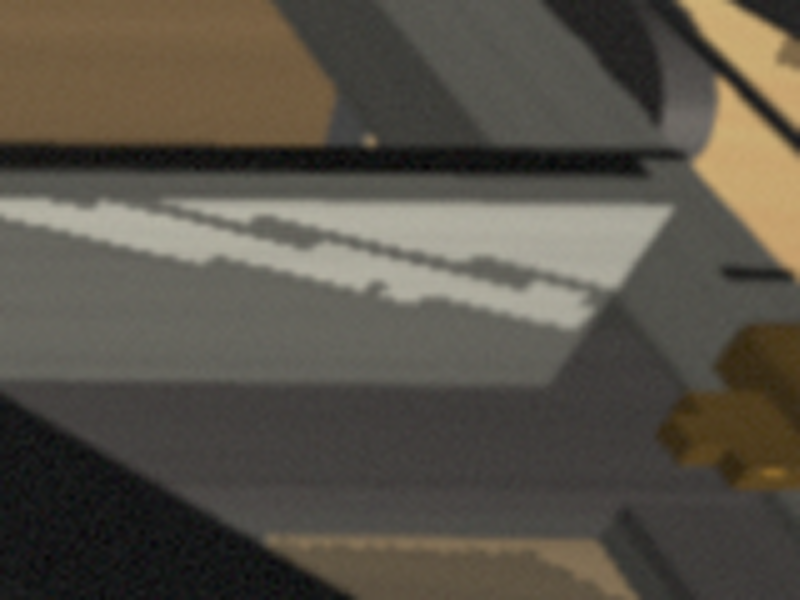

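Lip's left top-front corner at crop (672,205), rubber/aluminium boundary row 172, pointer tip at crop (662,435) → image (612.4,397).

Run:
```python
from h import *
c=pickle.load(open("w5.pkl","rb"));S=pickle.load(open("c0.pkl","rb"))["scene"]
q=lambda u,v:(480+u/5-.4,310+v/5-.4)
def ony(c,uv,y):
    o,d=ray(c,uv);o=B@(R.T@(o-[p[0],p[1],0])-[0,0,.09]);d=B@(R.T@d);return (o+d*(y-o[1])/d[1]).round(4)
for n,u in(("tip vertex",(662,435)),("tip top",(685,392)),("tip bot",(680,463)),("block cnr",(750,325)),("blk L",(718,368))): print(n,ony(c,q(*u),.119),ony(c,q(*u),.117),onplane(c,q(*u),-.006).round(4),onplane(c,q(*u),-.015).round(4))
for n in(-.0345,-.037):
  for nm,u in(("rub low",(600,147)),("bound",(600,172)),("topfront",(600,203)),("corner",(672,205))): print(n,nm,onplane(c,q(*u),n).round(4))
print("ledge back corner",onplane(c,q(550,385),0).round(4),ony(c,q(550,385),.115))
for uv in((315.7,241.9),(316.2,242.4),(316.2,243.4)):
  o,d=ray(S,uv);print("tri",(B@(R.T@(tri([S,c],[uv,q(662,435)])-[p[0],p[1],0])-[0,0,.09])).round(4), ony(S,uv,.119))
```

```text
tip vertex [-0.0058  0.119   0.1073] [-0.008   0.117   0.1087] [-0.006   0.1188  0.1074] [-0.015   0.1106  0.1133]
tip top [-0.0128  0.119   0.1064] [-0.0149  0.117   0.1079] [-0.006   0.1255  0.1018] [-0.015   0.1169  0.1079]
tip bot [-0.0053  0.119   0.1105] [-0.0075  0.117   0.1119] [-0.006   0.1184  0.1109] [-0.015   0.1101  0.1166]
block cnr [-0.0266  0.119   0.1075] [-0.0285  0.117   0.1089] [-0.006   0.1402  0.0924] [-0.015   0.1309  0.099 ]
blk L [-0.019   0.119   0.1076] [-0.021  0.117  0.109] [-0.006   0.1318  0.0985] [-0.015   0.123   0.1048]
-0.0345 rub low [-0.0345  0.1115  0.0892]
-0.0345 bound [-0.0345  0.109   0.093 ]
-0.0345 topfront [-0.0345  0.106   0.0974]
-0.0345 corner [-0.0345  0.1139  0.0976]
-0.037 rub low [-0.037   0.1089  0.0915]
-0.037 bound [-0.037   0.1065  0.0951]
-0.037 topfront [-0.037   0.1035  0.0995]
-0.037 corner [-0.037   0.1113  0.0997]
ledge back corner [0.     0.1153 0.0968] [-0.0003  0.115   0.097 ]
tri [-0.0052  0.1201  0.1062] [-0.0052  0.119   0.1046]
tri [-0.0056  0.1207  0.1055] [-0.006   0.119   0.1024]
tri [-0.0046  0.1224  0.1041] [-0.005   0.119   0.0987]
```

Lip centre is at ~93.2 mm along the slope, pointer tip ~108.5 mm: about 15 mm to go. Re-contact and finish.

```bash
python3 -m inch '[[0,0.03,0.025,0],[0,0,0.026,0],[-0.022,0,0,0],[-0.004,0,0,0],[-0.003,0,0,0],[0,0,0,0]]'; python3 -m inch '[[-0.0013,0,-0.005,0],[-0.0013,0,-0.005,0],[-0.001,0,-0.003,0],[0,0,0,0]]'
python3 - <<'E'
from h import *
c,T=wrist("w6")
a=np.median(c["color"][340:390,592:608].mean(2),axis=1).astype(int);print(a[10:35].tolist())
i=[k for k in range(5,45) if a[k]<48<=a[k+1]];print(i,[onplane(c,(600,340+k+(48-a[k])/(a[k+1]-a[k])),-.0345).round(4) for k in i])
E
```

```text
t: 6.8
eef_pos: [0.5014, -0.0362, 0.1803]
tool_rot: [-0.003, -0.067, 0.998, 0.001]
contact_force: [-6.0, 2.8, -1.3]
gripper_width: -0.001
grasp_force: 2.6
t: 7.2
eef_pos: [0.505, -0.0361, 0.1944]
tool_rot: [-0.003, -0.067, 0.998, 0.001]
contact_force: [-8.5, 1.8, 4.9]
gripper_width: -0.001
grasp_force: 4.3
[78, 73, 67, 63, 62, 60, 58, 49, 32, 22, 18, 18, 18, 21, 17, 31, 57, 76, 82, 83, 83, 83, 82, 91, 122]
[25] [array([-0.0345,  0.0931,  0.1075])]
```

```bash
python3 -m inch '[[-0.0004,0,-0.0013,0],[0,0,0,0]]'; python3 -m inch '[[0.03,0,0,0],[0,-0.03,-0.020,0],[0,0,-0.018,0],[0,0,0,0],[0,0,0,0]]'
python3 - <<'E'
from h import *
c,T=wrist("w7")
cv2.imwrite("pics/w7c.png",cv2.resize(c["color"][320:420,507:640],(798,600),interpolation=cv2.INTER_CUBIC)[...,::-1])
E
```

```text
t: 7.45
eef_pos: [0.5053, -0.0361, 0.1954]
tool_rot: [-0.003, -0.067, 0.998, 0.001]
contact_force: [-7.8, 2.0, 2.4]
gripper_width: 0.001
grasp_force: 4.0
t: 7.95
eef_pos: [0.4829, -0.0701, 0.2344]
tool_rot: [0.001, -0.067, 0.998, 0.0]
contact_force: [-0.7, -0.9, -0.3]
gripper_width: 0.002
grasp_force: 0.0
```

View pics/w7c.png

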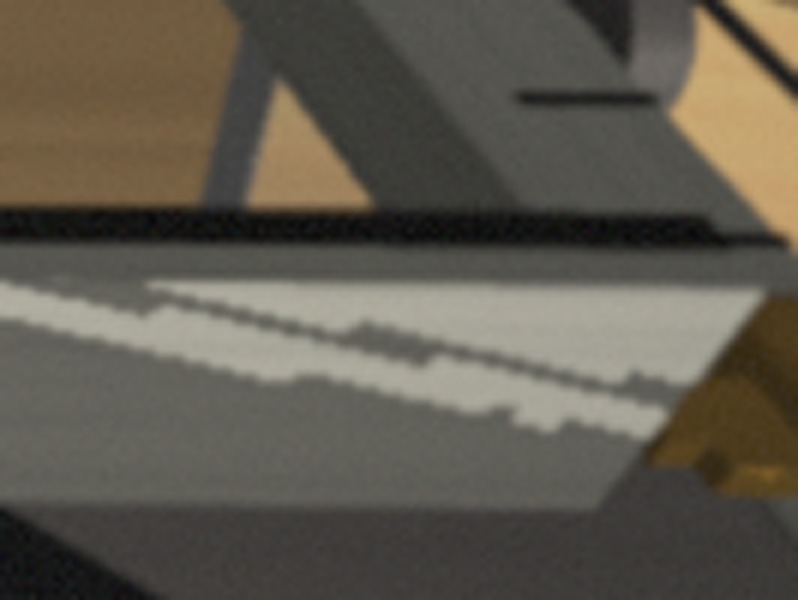

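Lip ledge end edge runs (768,290)→(603,508); tip's upper inner corner visible at (648,462), beside it.

Run:
```python
from h import *
c=pickle.load(open("w7.pkl","rb"));S=pickle.load(open("c0.pkl","rb"))["scene"]
q=lambda u,v:(507+u/6-.4,320+v/6-.4)
def ony(c,uv,y):
    o,d=ray(c,uv);o=B@(R.T@(o-[p[0],p[1],0])-[0,0,.09]);d=B@(R.T@d);return (o+d*(y-o[1])/d[1]).round(4)
print("tip up vertex",ony(c,q(648,462),.119),"right end",ony(c,q(712,488),.119))
for nm,u in(("rublow",(600,212)),("bound",(600,243)),("top",(600,283)),("corner",(768,290))): print(nm,onplane(c,q(*u),-.0345).round(4))
print("ledge back",ony(c,q(603,508),.115), "front",ony(c,q(768,290),.115))
```

```text
tip up vertex [-0.005   0.119   0.1102] right end [-0.0094  0.119   0.1156]
rublow [-0.0345  0.1052  0.1045]
bound [-0.0345  0.1029  0.1079]
top [-0.0345  0.0999  0.1122]
corner [-0.0345  0.1141  0.1128]
ledge back [-0.0009  0.115   0.1124] front [-0.0336  0.115   0.1121]
```

Lip centre 108.3 vs tip 108.7 mm: level. Now locate the rocker.

Run:
```python
from h import *
c=pickle.load(open("w1.pkl","rb"));d=pickle.load(open("c0.pkl","rb"));S=d["scene"]
def red(im,x0,x1,y0,y1):
    a=im[y0:y1,x0:x1].astype(int);m=(a[...,0]>90)&(a[...,1]<50)&(a[...,2]<50);v,u=np.nonzero(m);return u.mean()+x0,v.mean()+y0,m.sum()
r1=red(c["color"],560,630,315,385);r0=red(S["color"],285,325,335,375);print(r1,r0)
print("w1",atz(c,r1[:2],.057),"scene",atz(S,r0[:2],.057),"tri",tri([c,S],[r1[:2],r0[:2]]))
print("knob",atz(c,(540,337),.062),atz(S,(310.7,337.4),.064))
k=[atz(c,u,.05) for u in((538,293),(633,319),(591,385),(497,363))];k=np.array(k);print(k.round(4),k.mean(0))
```

```text
(np.float64(593.614238410596), np.float64(349.8096026490066), np.int64(604)) (np.float64(303.3375), np.float64(355.4125), np.int64(80))
w1 [0.51451993 0.37330915 0.057     ] scene [0.51399385 0.3772151  0.057     ] tri [0.51503741 0.3755539  0.0547177 ]
knob [0.50493666 0.31701367 0.062     ] [0.50393091 0.32624816 0.064     ]
[[0.4682 0.3107 0.05  ]
 [0.4826 0.4034 0.05  ]
 [0.5573 0.3921 0.05  ]
 [0.5445 0.2952 0.05  ]] [0.51315907 0.35035217 0.05      ]
```

```bash
python3 -m inch '[[0.03,0,0,0],[-0.0045,0.0453,0,0],[-0.0045,0.0453,0,0],[-0.0045,0.0453,0,0],[-0.0045,0.0453,0,0],[-0.0045,0.0453,0,0],[-0.0045,0.0453,0,0],[-0.0045,0.0453,0,0],[-0.0045,0.0453,0,0],[0,0,0,8],[0,0,0,8],[0,0,0,0]]'
python3 - <<'E'
from h import *
c,T=wrist("w8");print(T.round(3))
a=c["color"].astype(int);m=((a[...,0]>90)&(a[...,1]<50)&(a[...,2]<50)).astype(np.uint8)
n,_,st,ce=cv2.connectedComponentsWithStats(m)
for i in range(1,n):
    if st[i,4]>40: print(st[i],ce[i].round(1),atz(c,ce[i],.057).round(4))
print((T[:3,:3].T@(np.array([.530,.3736,.09])-T[:3,3])).round(4), proj(c,[[.5145,.376,.057]]))
E
```

```text
t: 9.2
eef_pos: [0.4393, 0.2902, 0.2328]
tool_rot: [-0.001, 0.072, 0.997, -0.001]
contact_force: [0.2, -0.2, 0.0]
gripper_width: -0.001
grasp_force: 0.0
[[-0.99   0.144 -0.001  0.439]
 [ 0.144  0.99  -0.001  0.29 ]
 [ 0.001 -0.002 -1.     0.233]
 [ 0.     0.     0.     1.   ]]
[401  67  27  40 941] [413.8  86.4] [0.3369 0.3808 0.057 ]
[408 273  22  29 606] [418.3 286.8] [0.5147 0.3743 0.057 ]
[-0.0779  0.0959  0.1426] [[420.10365933 286.36655227]]
```

```bash
python3 -m inch '[[-0.039,0.025,0,0],[-0.039,0.025,0,0],[0,0.044,0,0],[0,0,0.046,0],[0,0,0.046,0],[0,0,0.046,0],[0,0,0,0],[0,0,0,0]]'; python3 -m inch '[[0,0,0.005,0],[0,0,0.005,0],[0,0,0.005,0],[0,0,0,0]]';python3 -m inch '[[0,0,0.003,0],[0,0,0.003,0],[0,0,0,0]]'
```

```text
t: 10.05
eef_pos: [0.5309, 0.371, 0.096]
tool_rot: [-0.001, 0.072, 0.997, -0.001]
contact_force: [0.0, 0.7, 0.8]
gripper_width: 0.003
grasp_force: 0.0
t: 10.45
eef_pos: [0.5309, 0.3715, 0.0812]
tool_rot: [0.0, 0.072, 0.997, 0.0]
contact_force: [-0.0, 0.2, 1.1]
gripper_width: 0.0
grasp_force: 0.0
t: 10.75
eef_pos: [0.5313, 0.3715, 0.075]
tool_rot: [0.0, 0.073, 0.997, 0.0]
contact_force: [0.3, 0.4, 0.3]
gripper_width: -0.001
grasp_force: 0.1
```

```bash
python3 -m inch '[[0,0,0.002,0],[0,0,0.002,0],[0,0,0,0]]';python3 -m inch '[[0,0,0.002,0],[0,0,0,0]]';python3 -m inch '[[0,0,0.002,0],[0,0,0,0]]';python3 -m inch '[[0,0,0.002,0],[0,0,0,0]]'
```

```text
t: 11.05
eef_pos: [0.5317, 0.3714, 0.0712]
tool_rot: [0.001, 0.073, 0.997, 0.0]
contact_force: [1.7, -0.6, 2.4]
gripper_width: 0.002
grasp_force: 1.2
t: 11.25
eef_pos: [0.5318, 0.3715, 0.0704]
tool_rot: [0.001, 0.073, 0.997, 0.0]
contact_force: [1.0, -1.9, 11.3]
gripper_width: 0.004
grasp_force: 5.6
t: 11.45
eef_pos: [0.5319, 0.3716, 0.0701]
tool_rot: [0.001, 0.073, 0.997, 0.001]
contact_force: [-4.5, -4.5, 23.4]
gripper_width: -0.003
grasp_force: 12.1
t: 11.65
eef_pos: [0.532, 0.3716, 0.0698]
tool_rot: [0.001, 0.073, 0.997, 0.001]
contact_force: [-8.1, -8.3, 37.6]
gripper_width: 0.002
grasp_force: 18.6
```

Rocker bottomed out (tip at 55.8 mm, the flat height). Retreat to the earlier look pose and compare numerically.

```bash
python3 -m inch '[[0,0,-0.02,0],[0,0,-0.046,0],[0,0,-0.046,0],[0,0,-0.045,0],[0,-0.044,0,0],[0.039,-0.025,0,0],[0.039,-0.025,0,0],[0,0,0,0],[0,0,0,0]]'
python3 - <<'E'
from h import *
from station import bot
c8=pickle.load(open("w8.pkl","rb"));c,T=wrist("w9");print(T[:3,3])
for k in(c8,c):
    a=k["color"].astype(int)[260:320,395:445];m=((a[...,0]>90)&(a[...,1]<50)&(a[...,2]<50));v,u=np.nonzero(m)
    print(m.sum(),u.min()+395,u.max()+395,v.min()+260,v.max()+260,a[m].mean(0),a[m].std(0))
d=pickle.load(open("c0.pkl","rb"))
# lip level & loose things: change between first and present pictures outside the arm
D=bot.read_camera("side")
df=np.abs(D["color"].astype(int)-d["side"]["color"]).max(2)>40
for n,X in(("dice/chk/sq/rack",(slice(250,470),slice(235,305))),("rack",(slice(395,475),slice(285,332)))): print(n,df[X].sum())
# front-right end of lip in the side view: expected pixel vs found
def W(n,y,a): return R@(B.T@np.array([n,y,a])+[0,0,.09])+[p[0],p[1],0]
for a in(.1035,.1045,.1083,.1122): print(a,proj(D,[W(-.0345,y,a) for y in(-.05,0)]).round(1).tolist())
u=proj(D,[W(-.0345,-.05,.1083)])[0];print(D["color"][int(u[1])-6:int(u[1])+6,int(u[0])-6:int(u[0])+7].mean(2).astype(int))
E
```

```text
t: 12.55
eef_pos: [0.4387, 0.2895, 0.2218]
tool_rot: [-0.001, 0.072, 0.997, -0.0]
contact_force: [0.1, -0.3, 0.2]
gripper_width: 0.002
grasp_force: 0.0
[0.43869309 0.28952651 0.22178027]
606 408 429 273 301 [134.82508251  37.42244224  29.75907591] [11.74140081  2.47023695  2.86345619]
547 410 435 281 306 [133.72943327  35.21937843  28.25411335] [13.26305063  2.73299114  3.11441722]
dice/chk/sq/rack 1043
rack 0
0.1035 [[326.8, 257.8], [322.5, 243.4]]
0.1045 [[326.9, 257.4], [322.6, 243.0]]
0.1083 [[327.4, 255.9], [323.1, 241.5]]
0.1122 [[327.9, 254.3], [323.5, 239.9]]
[[90 90 90 67 30 61 82 87 89 88 87 85 86]
 [90 89 89 73 37 53 81 88 89 88 86 87 87]
 [89 90 91 80 46 46 78 87 88 88 87 87 87]
 [90 90 90 89 66 39 70 85 87 90 88 87 87]
 [89 90 90 91 69 34 57 82 87 88 89 88 87]
 [86 90 89 91 76 44 51 79 86 89 88 88 86]
 [84 90 91 91 85 55 37 70 85 87 89 88 87]
 [83 90 91 91 90 69 30 57 82 87 87 88 86]
 [80 88 90 91 91 75 38 53 81 87 89 88 87]
 [77 85 91 90 90 80 46 45 77 85 88 89 87]
 [72 83 90 90 90 89 67 39 70 84 88 89 88]
 [64 81 90 92 91 91 71 34 55 81 87 89 88]]
```

```bash
python3 -c "
from station import bot
print(bot.hand_in())"
```

```text
the job is handed in; nothing more can be done
None
```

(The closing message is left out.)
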